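# Tip the chocolate skip into the tin

## Task

Bring the steel tin with the pull tab up to the tipping skip, so that it stands squarely under the pouring lip, and then push the skip over past its detent until all four chocolate blocks have slid into the tin. Ease the skip back under control, without letting it fall back, until it clicks home upright past the detent; leave the tin with the blocks under the lip and everything else on the bench where it is.

Things in the scene. Friction and masses are not known exactly. Their poses are not given: they have to be found in the camera images.
- stand: Fixed steel stand of the tipping skip. Origin on the bench straight below the pivot; +x is the pouring direction, y runs along the pivot (level), z up. Foot 150 x 176 mm, all of it behind the pivot (x from -190 to -40 mm); struts lean forward from it to the pivot, over 55 mm high where x > -22 mm, so a tin 50 mm high can be slid under the lip from the +x side.
- stand_pivot (a point): Middle of the skip's pivot, 115 mm above the stand's origin (fixed). The skip on it is an open aluminium box 120 mm wide with a sloped pouring front, 0.6 kg or so, its floor 105 mm above the bench and its rear rim 195 mm when upright. It balances near 1.15 rad: beyond that it falls on to fully tipped by itself, short of that it falls back.
- skip (a joint): Angle of the skip about its pivot, rad: 0 = upright, home on its stop; grows as it tips towards the stand's +x; stop at 1.75. A sprung detent resists between about 0.02 and 0.17 rad: some 7 N at the handle to leave home; eased back it stops on the detent at about 0.14 and needs about 2 N more to click home. The load slides out between about 1.1 and 1.75 rad.
- skip_handle (a point): Middle of the skip's handle, a level round steel bar 12 mm thick, parallel to the stand's y, 92 mm free between its end arms, 45 mm above the rear rim. It turns with the skip, 188 mm from the pivot: at joint 0 it is at stand x = -140 mm, 240 mm above the bench; it passes over the top (303 mm) to x = +148 mm, 231 mm high when fully tipped.
- skip_lip (a point): Middle of the skip's pouring lip, 120 mm wide; at joint 0 it is 45 mm ahead of the pivot and 144 mm above the bench; fully tipped it is 20 mm ahead and 66 mm above the bench. The load lands 20 to 130 mm ahead of the pivot.
- tin: Loose open dark steel tin, 160 mm (x) by 180 mm (y), 50 mm high, walls 4 mm, about 0.4 kg, on the bench. Origin at the centre of its underside. A pull tab stands off its +x side. In its working place its axes are parallel to the stand's and its centre is 65 mm ahead of the pivot along the stand's +x, the side without tab reaching 15 mm behind the pivot.
- tin_tab (a point): Middle of the tin's pull tab: an upright plate 12 mm thick (tin x), 60 mm wide (tin y), from 16 to 52 mm above the bench; this point is 34 mm above the underside and 122 mm from the tin's centre along its +x. 36 mm free between tab and tin wall. A crossbar of the same thickness, 100 mm long, and an arm at each end join it to the rim.
- block0: Dark brown block of chocolate, 34 x 22 x 14 mm, about 15 g, one of four, loose on the skip's floor at the start (105 mm above the bench). Origin at the centre of its underside.
- block1: Dark brown block of chocolate, 34 x 22 x 14 mm, about 15 g, one of four, loose on the skip's floor at the start (105 mm above the bench). Origin at the centre of its underside.
- block2: Dark brown block of chocolate, 34 x 22 x 14 mm, about 15 g, one of four, loose on the skip's floor at the start (105 mm above the bench). Origin at the centre of its underside.
- block3: Dark brown block of chocolate, 34 x 22 x 14 mm, about 15 g, one of four, loose on the skip's floor at the start (105 mm above the bench). Origin at the centre of its underside.
- bowl: Bystander: steel mixing bowl, 180 mm across, 80 mm high; to be left where it stands.
- jar: Bystander: glass jar with a steel lid, 72 mm across, 110 mm high; to be left where it stands.
- syrup: Bystander: amber bottle, 60 mm across, 160 mm high; to be left where it stands.
- cup: Bystander: white cup, 80 mm across, 90 mm high; to be left where it stands.
- tape: Bystander: roll of tan tape, 90 mm across, 45 mm high; to be left where it stands.
- nozzle: Bystander: steel icing nozzle, a cone 34 mm across, 45 mm high; to be left where it stands.
- spatula: Bystander: cream spatula lying flat, 260 mm long; to be left where it stands.

How it is judged:
On the way, in this order (a step that is already met when the one before it is completed fails the run):
1. the tin stands under the lip of the still upright skip (x of tin in the frame of stand between 0.02 and 0.12 m and y of tin in the frame of stand between -0.06 and 0.06 m and angle between tin's own z axis and vertical below 0.1 rad and value of joint skip below 0.3 rad), for 0.2 s.
2. the skip is tipped over and all four blocks lie in the tin (x of block0 in the frame of tin between -0.08 and 0.08 m and y of block0 in the frame of tin between -0.09 and 0.09 m and z of block0 in the frame of tin between -0.01 and 0.05 m and x of block1 in the frame of tin between -0.08 and 0.08 m and y of block1 in the frame of tin between -0.09 and 0.09 m and z of block1 in the frame of tin between -0.01 and 0.05 m and x of block2 in the frame of tin between -0.08 and 0.08 m and y of block2 in the frame of tin between -0.09 and 0.09 m and z of block2 in the frame of tin between -0.01 and 0.05 m and x of block3 in the frame of tin between -0.08 and 0.08 m and y of block3 in the frame of tin between -0.09 and 0.09 m and z of block3 in the frame of tin between -0.01 and 0.05 m and value of joint skip above 1.2 rad), for 0.2 s.
At the end, for the whole second after the job is handed in: The skip is home upright (within 0.05 rad of its stop, past the detent) and at rest; all four blocks lie inside the tin (below its rim); the tin stands flat and still under the lip, its centre 20 to 120 mm ahead of the pivot and within 60 mm of the skip's middle line (x of block0 in the frame of tin between -0.08 and 0.08 m and y of block0 in the frame of tin between -0.09 and 0.09 m and z of block0 in the frame of tin between -0.01 and 0.05 m and x of block1 in the frame of tin between -0.08 and 0.08 m and y of block1 in the frame of tin between -0.09 and 0.09 m and z of block1 in the frame of tin between -0.01 and 0.05 m and x of block2 in the frame of tin between -0.08 and 0.08 m and y of block2 in the frame of tin between -0.09 and 0.09 m and z of block2 in the frame of tin between -0.01 and 0.05 m and x of block3 in the frame of tin between -0.08 and 0.08 m and y of block3 in the frame of tin between -0.09 and 0.09 m and z of block3 in the frame of tin between -0.01 and 0.05 m and x of tin in the frame of stand between 0.02 and 0.12 m and y of tin in the frame of stand between -0.06 and 0.06 m and angle between tin's own z axis and vertical below 0.1 rad and value of joint skip below 0.05 rad and velocity of joint skip between -0.1 and 0.1 rad/s and linear speed of tin below 0.02 m/s); the robot touches nothing.
It fails at once if the skip falls back: it swings back towards upright faster than 2 rad/s (about 0.37 m/s at the handle) between 0.9 and 0.2 rad (value of joint skip between 0.2 and 0.9 rad and velocity of joint skip below -2 rad/s).
It fails at once if a bystander is displaced by more than 40 mm (distance of any of bowl, jar, syrup, cup, tape, nozzle, spatula from where it was at the start of the episode above 0.04 m).
It also fails if it takes over 72 s, if anything falls off the work surface, if the arm or the gripper's body presses on something with over 40 N, if the wrist force passes 120 N, or if a joint passes its speed limit or range.

## Robot

A 6-joint arm with a two-finger parallel gripper is mounted at the origin on the work surface. World frame = base frame: x ahead of the robot, y to its left, z up, the work surface at z = 0. Lengths are in m, angles in rad, forces in N, time in s.
With the tool pointing down it reaches from about 0.25 to 0.775 m from the base axis. Payload 4 kg.
Tool frame: the origin (TCP) lies between the finger pads; the fingertips stand 11 mm ahead of it and the grasp point (between the pads) lies 8 mm behind it; z points along the fingers, y is the direction in which the jaws open and shut (so a half turn about z gives the same grasp; the last joint's range is limited). The gripper opens to 94 mm and grips with 3 to 60 N. Pads are 16 mm wide; open, the fingers measure 119 mm over their backs; the gripper's body (75 mm by 177 mm) begins 78 mm behind the grasp point.
Start: joints at [-1.364, 0.087, 1.371, -0, 1.684, -0.103], TCP at [0.168, -0.524, 0.217] pointing down, gripper open.
Joint ranges: [-3.1, 3.1], [-0.76, 2.03], [0.27, 2.55], [-1.08, 4.22], [0.17, 2.65], [-2.57, 2.57]. Speed limits (rad/s): [2.79, 2.79, 3.14, 3.14, 3.14, 3.14].

## Interface

Orientations are given as [roll, pitch, yaw] about the fixed x, y, z axes, in that order (R = Rz(yaw) Ry(pitch) Rx(roll)).
In Python, from bench import get_obs, cams, ticket gives the robot as it stands. The module is installed in compiled form; this text tells all that it offers.
- The arm moves only by the shell command python3 -m crank 'ROWS'. ROWS is JSON, a list of rows, each an object of numbers: "tx", "ty", "tz": the shift along the tool's x, y, z in cm; "twist": the turn about the tool's z in degrees; "grip": the opening, from 0 (shut) to 1 (fully open). In form: [{"tx": .., "ty": .., "tz": .., "twist": .., "grip": ..}, ...]. A call has 1 to 12 rows; each row shifts and turns the commanded pose from where the row before left it, along the tool's axes as they then stand; what a row does not reach is not made up. A row lasts 1/8 s, in which the tool goes at most 62.5 mm and 10.7 degrees, less where a joint would pass 70% of its speed; a pose out of reach is approached as far as the arm can. A call is refused whole if a number of a shift passes 6.25 or a number of a turn 10.7, either way. A call with a gripper value outside its range is refused whole. The fingers move at their own pace and stop on an object; the grip force is fixed at half the most. Time passes only in rows, so rows that do not move let the fingers close. It gives the time, the measured TCP pose, the force and the opening at its end, in the units of the state.
- get_obs(): the state, without advancing time (a new reading comes with each control period).
- cams.snapshot(name): name is "side" or "top"; returns a dict with "frame" (480x640x3 uint8, red, green, blue), "intrinsics" (3x3 intrinsics, pixels), "R" (3x3) and "t" (3): a world point X has camera coordinates R X + t. Camera axes: x right, y down, z forward; pixel columns grow to the right and rows downward; lengths in m; the calibration is good to about 2 mm. A picture is of the moment at which its call begins. There is no depth.
- ticket.close_job(): hands the job in, once; it reports no verdict.
Trained networks look in a picture, given as the dict that the camera call returned (one of the last four; its "shot" number tells which), for a name from the list of things; names that differ only in an ending like _2 or _b are one class to them, and where a whole thing is asked for, a point or a joint stands for the part that bears it (a point fixed in the world has none). Each returns a list of dicts, best first, with "conf" (0 to 1); they miss things now and then, are a little off and sometimes report something else, mostly with a low value. They report only what shows in the picture. A call takes as long as a camera call.
- cams.outline_of(picture, query): "region" (480x640 bool, what is visible of it) and "centre" ([column, row] in pixels, amid what is visible of it).
The state is a dict: "time": time; "joint_positions": joint angles; "qvel": joint speeds; "joint_torque": joint torques, N m; "tool_pos": TCP position; "ee_rot": TCP orientation; "wrist_force": force on the tool from outside, world axes, zero at the start; "wrist_torque": the same for the moment, N m; "width": finger opening in m.
Only numpy, scipy, OpenCV 4.12 (cv2) and the standard library are available. Lean on these libraries where they do the work, as an engineer would, in place of code of your own. Each camera call takes 0.05 s, during which the arm holds its last target.

## Working session

There is one attempt and no reset: what is moved stays moved. The work goes in short steps, Python scripts to look and compute and a shell command to move; the robot and the scene stay as the last step left them, time stands still between calls to the robot, and variables do not carry over. Pictures are saved under pics/ and viewed, and the job is handed in when it is done.

```bash
mkdir -p pics; python3 - <<'E'
from bench import get_obs, cams
import cv2
o=get_obs(); print({k:(v if not hasattr(v,'round') else v.round(4) if k!='time' else v) for k,v in o.items()})
for n in ['side','top']:
    p=cams.snapshot(n); cv2.imwrite(f'pics/{n}0.png',p['frame'][:,:,::-1]); print(n,p['intrinsics'],p['R'],p['t'])
    for q in ['tin','tin_tab','skip_handle','skip_lip','stand','block0','bowl','jar','syrup','cup','tape','nozzle','spatula']:
        print(q,[(round(r['conf'],2),[round(float(x)) for x in r['centre']],int(r['region'].sum())) for r in cams.outline_of(p,q)][:3])
E
```

```text
{'time': 0.0, 'joint_positions': array([-1.3641,  0.0879,  1.3723, -0.    ,  1.6836, -0.1031]), 'qvel': array([-0.0003,  0.0014, -0.0005, -0.0009,  0.0017,  0.0023]), 'joint_torque': array([ 1.10000e-03, -3.40170e+01, -3.02428e+01,  7.20000e-02,
        3.30000e-02, -1.00000e-04]), 'tool_pos': array([ 0.1676, -0.5233,  0.2153]), 'ee_rot': array([-3.1394e+00, -2.0000e-04,  3.0980e-01]), 'wrist_force': array([ 0.067 , -0.0766, -0.253 ]), 'wrist_torque': array([ 0.015 , -0.0075, -0.0525]), 'width': 0.09365137342182032}
side [[458.15412647   0.         311.69808159]
 [  0.         458.15412647 237.01563688]
 [  0.           0.           1.        ]] [[ 0.99526982 -0.09430146  0.02334975]
 [-0.03861102 -0.60451617 -0.79565658]
 [ 0.08914688  0.79099142 -0.60529778]] [-0.56876109  0.14191897  1.25693576]
tin [(0.57, [316, 339], 5562), (0.18, [302, 176], 1118)]
tin_tab [(0.62, [315, 340], 5618)]
skip_handle [(0.77, [302, 209], 2372), (0.56, [291, 229], 29)]
skip_lip [(0.92, [298, 209], 2561)]
stand [(0.78, [298, 226], 3680), (0.5, [313, 340], 5609)]
block0 [(0.58, [290, 219], 47), (0.49, [3
[... 455 characters left out ...]
   1.        ]] [[ 0.05089157 -0.99869766 -0.00361057]
 [-0.97765784 -0.04908049 -0.20439242]
 [ 0.20394902  0.01393175 -0.97888237]] [-0.02178858  0.61488548  1.21848719]
tin [(0.59, [400, 264], 4053)]
tin_tab [(0.46, [400, 264], 4038), (0.23, [488, 244], 918)]
skip_handle [(0.64, [281, 253], 3150), (0.43, [397, 265], 3852)]
skip_lip [(0.74, [283, 254], 3184)]
stand [(0.61, [276, 259], 4464)]
block0 [(0.68, [282, 251], 104), (0.55, [268, 250], 63), (0.54, [269, 272], 104)]
bowl [(0.58, [149, 244], 3096)]
jar [(0.92, [406, 199], 653)]
syrup [(0.69, [256, 195], 529)]
cup [(0.82, [306, 196], 692)]
tape [(0.89, [170, 307], 612)]
nozzle [(0.66, [444, 232], 114)]
spatula [(0.65, [488, 244], 932)]
```

View pics/side0.png

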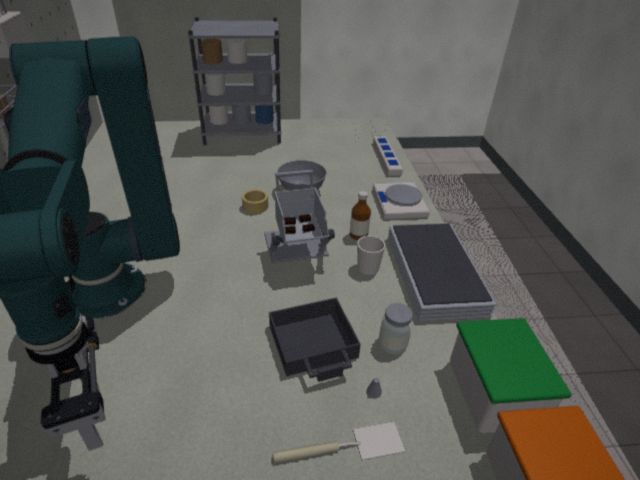

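View pics/top0.png

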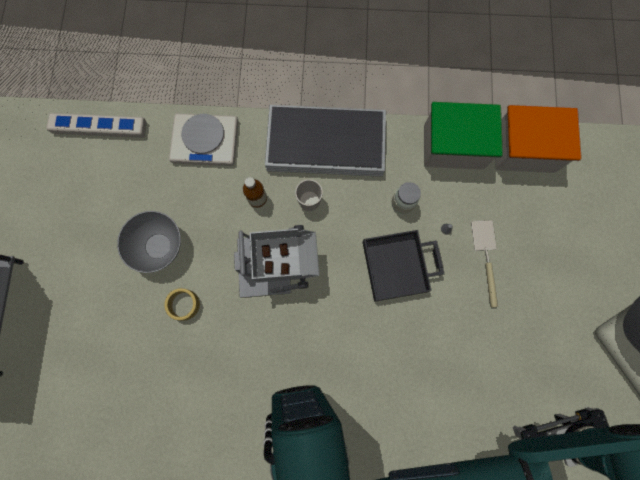

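```bash
python3 - <<'E'
import cv2
for n,(x0,y0,x1,y1) in {'side':(230,160,430,410),'top':(200,160,520,340)}.items():
    im=cv2.imread(f'pics/{n}0.png')[y0:y1,x0:x1]
    f=min(800/im.shape[1],600/im.shape[0]); cv2.imwrite(f'pics/{n}0z.png',cv2.resize(im,None,fx=f,fy=f,interpolation=cv2.INTER_CUBIC)); print(f)
E
```

```text
2.4
2.5
```

View pics/side0z.png

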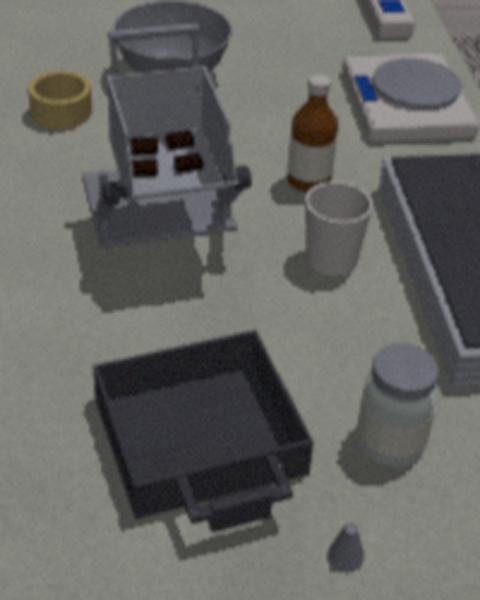

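View pics/top0z.png

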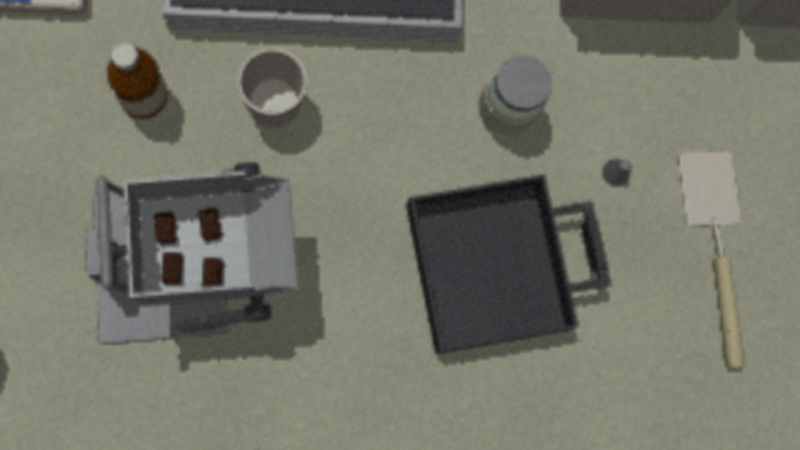

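```bash
cat > h.py <<'E'
import numpy as np
from scipy.optimize import least_squares
def proj(p,X):
    c=np.asarray(X)@p['R'].T+p['t']; q=c@p['intrinsics'].T; return q[:,:2]/q[:,2:]
def loc(P,L):
    x,y,a=P; L=np.asarray(L,float); c,s=np.cos(a),np.sin(a)
    return np.c_[x+c*L[:,0]-s*L[:,1], y+s*L[:,0]+c*L[:,1], L[:,2]]
def fit(data,x0):
    # data: list of (pic, local pts, px)
    f=lambda P:np.concatenate([(proj(p,loc(P,L))-np.array(px)).ravel() for p,L,px in data])
    r=least_squares(f,x0,loss='soft_l1'); return r.x,f(r.x).reshape(-1,2)
def ray(p,uv,z):
    d=p['R'].T@np.linalg.solve(p['intrinsics'],[*uv,1]); c=-p['R'].T@p['t']; return c+d*(z-c[2])/d[2]
E
python3 - <<'E'
from h import *; from bench import cams
s=cams.snapshot('side');t=cams.snapshot('top')
Z=lambda a,o,f:np.array(a)/f+o
T=lambda a:Z(a,(200,160),2.5); S=lambda a:Z(a,(230,160),2.4)
tc=[[-.08,.09,.05],[.08,.09,.05],[.08,-.09,.05],[-.08,-.09,.05]]
P,r=fit([(t,tc,T([(408,199),(545,178),(577,325),(437,352)])),(s,[tc[i] for i in(3,0,1)],S([(95,367),(256,333),(310,440)])) ],[.4,-.2,-1.57]); print('tin',P,np.round(r,1).tolist())
tab=loc(P,[[.122,0,.034],[.122,0,.052]]);print('tab',tab, proj(t,tab),proj(s,tab))
fl=[[-.19,-.088,.004]]
lip=[[.045,.06,.144],[.045,-.06,.144]]; ha=[[-.14,.052,.24],[-.14,-.052,.24]]
P,r=fit([(t,lip+ha+fl,T([(289,181),(296,291),(102,180),(110,285),(98,342)])),(s,[ha[1],ha[0]],S([(110,36),(198,28)]))],[.45,0.1,-1.57]); print('stand',P,np.round(r,1).tolist())
for q,c,z in [('bowl',(149,244),.04),('jar',(408,190),.11),('syrup',(250,182),.16),('cup',(309,193),.09),('tape',(181,305),.045),('nozzle',(446,229),.02)]:
    print(q,ray(t,c,z).round(3))
print(proj(t,loc(P,[[0,0,.115]])))
np.save('stand.npy',P)
E
```

```text
tin [ 0.55013055 -0.22217293 -1.35926361] [[0.6, -1.2], [0.0, -1.4], [0.3, 1.2], [0.6, -0.5], [-1.8, -2.0], [-0.7, -2.2], [0.3, 0.2]]
tab [[ 0.57574551 -0.34145358  0.034     ]
 [ 0.57574551 -0.34145358  0.052     ]] [[437.40693339 258.58847921]
 [439.03726536 257.59595832]] [[328.4712691  371.65797454]
 [328.84408151 366.59725455]]
stand [ 0.54780864  0.04998381 -1.4542138 ] [[0.4, -0.4], [0.6, 0.0], [0.5, -0.3], [-1.4, -0.5], [0.2, 0.2], [-0.4, -0.8], [-1.2, -0.5]]
bowl [0.576 0.498 0.04 ]
jar [ 0.754 -0.24   0.11 ]
syrup [0.739 0.198 0.16 ]
cup [0.738 0.039 0.09 ]
tape [0.405 0.384 0.045]
nozzle [ 0.669 -0.371  0.02 ]
[[301.04894088 256.87446463]]
```

```bash
cat >> h.py <<'E'
def togo(X,psi=None):
    from bench import get_obs
    o=get_obs(); a=o['ee_rot'][2]; d=np.array(X)-o['tool_pos']
    b=a if psi is None else psi
    print('t',round(o['time'],2),'pos',o['tool_pos'].round(4),'rot',o['ee_rot'].round(4),'F',o['wrist_force'].round(2),'w',round(o['width'],4))
    print('twist deg %.2f'%np.degrees(a-b),' tx ty tz cm (after twist): %.2f %.2f %.2f'%(100*(d[0]*np.cos(b)+d[1]*np.sin(b)),100*(d[0]*np.sin(b)-d[1]*np.cos(b)),-100*d[2]))
E
python3 -m crank '[{"twist":5.6,"grip":0.38},{"tx":3.97,"ty":-0.84,"grip":0.38},{"tx":3.97,"ty":-0.84,"grip":0.38},{"tx":3.97,"ty":-0.84,"grip":0.38},{"tx":3.97,"ty":-0.84,"grip":0.38},{"tx":3.97,"ty":-0.84,"grip":0.38},{"tx":3.97,"ty":-0.84,"grip":0.38},{"tx":3.97,"ty":-0.84,"grip":0.38},{"tx":3.97,"ty":-0.84,"grip":0.38},{"tx":3.97,"ty":-0.84,"grip":0.38},{"tx":3.97,"ty":-0.84,"grip":0.38},{"tx":3.97,"ty":-0.84,"grip":0.38}]'
python3 - <<'E'
from h import *
togo([.5757,-.3415,.034],.2115)
E
```

```text
t 1.5 pos [ 0.1677 -0.5238  0.2165] rot [3.1415 0.     0.3098] F [-0.61 -0.01  0.11] w 0.0941
twist deg 5.63  tx ty tz cm (after twist): 43.72 -9.26 18.25invalid input at $[0]: expected keys tx, ty, tz, twist, grip
```

```bash

python3 -m crank '[{"tx":0,"ty":0,"tz":0,"twist":5.6,"grip":0.38},{"tx":3.97,"ty":-0.84,"tz":0,"twist":0,"grip":0.38},{"tx":3.97,"ty":-0.84,"tz":0,"twist":0,"grip":0.38},{"tx":3.97,"ty":-0.84,"tz":0,"twist":0,"grip":0.38},{"tx":3.97,"ty":-0.84,"tz":0,"twist":0,"grip":0.38},{"tx":3.97,"ty":-0.84,"tz":0,"twist":0,"grip":0.38},{"tx":3.97,"ty":-0.84,"tz":0,"twist":0,"grip":0.38},{"tx":3.97,"ty":-0.84,"tz":0,"twist":0,"grip":0.38},{"tx":3.97,"ty":-0.84,"tz":0,"twist":0,"grip":0.38},{"tx":3.97,"ty":-0.84,"tz":0,"twist":0,"grip":0.38},{"tx":3.97,"ty":-0.84,"tz":0,"twist":0,"grip":0.38},{"tx":3.97,"ty":-0.84,"tz":0,"twist":0,"grip":0.38}]'
python3 - <<'E'
from h import *
togo([.5757,-.3415,.034],.2115)
E
```

```text
time: 3.0
tool_pos: [0.5763, -0.341, 0.2164]
ee_rot: [3.141, 0.0, 0.212]
wrist_force: [0.1, -0.3, -0.5]
width: 0.0357
t 3.0 pos [ 0.5763 -0.341   0.2164] rot [3.1414e+00 1.0000e-04 2.1210e-01] F [ 0.13 -0.3  -0.46] w 0.0357
twist deg 0.03  tx ty tz cm (after twist): -0.07 0.04 18.24
```

```bash

python3 -m crank '[{"tx":0,"ty":0,"tz":3,"twist":0,"grip":0.38},{"tx":0,"ty":0,"tz":3,"twist":0,"grip":0.38},{"tx":0,"ty":0,"tz":3,"twist":0,"grip":0.38},{"tx":0,"ty":0,"tz":3,"twist":0,"grip":0.38},{"tx":0,"ty":0,"tz":1,"twist":0,"grip":0.38}]'
python3 - <<'E'
from h import *; from bench import cams; import cv2
t=cams.snapshot('top');s=cams.snapshot('side')
a=cv2.resize(t['frame'][180:320,340:500],None,fx=2.5,fy=4*.625);b=cv2.resize(s['frame'][280:420,240:400],None,fx=2.5,fy=2.5)
cv2.imwrite('pics/g1.png',np.hstack([a,b])[:,:,::-1])
E
```

```text
time: 3.62
tool_pos: [0.5739, -0.3407, 0.0836]
ee_rot: [-3.138, 0.003, 0.212]
wrist_force: [0.8, 0.3, 0.5]
width: 0.036
```

View pics/g1.png

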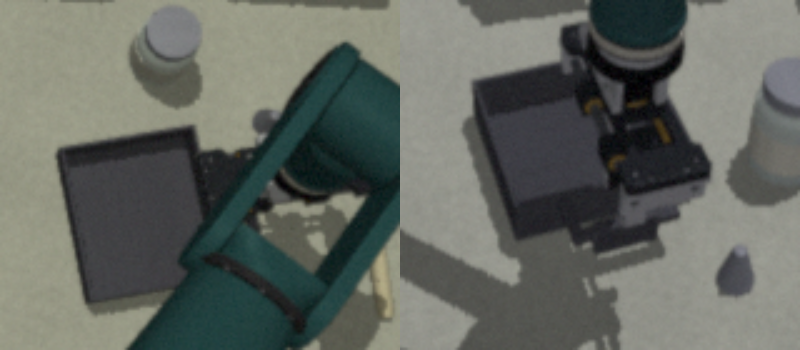

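The tool is centred over the tab (side view about (645,190)), but the fingers are hidden. I'll go down slowly and watch the force.

```bash

python3 -m crank '[{"tx":0,"ty":0,"tz":1,"twist":0,"grip":0.38},{"tx":0,"ty":0,"tz":1,"twist":0,"grip":0.38},{"tx":0,"ty":0,"tz":1,"twist":0,"grip":0.38}]'
python3 -m crank '[{"tx":0,"ty":0,"tz":1,"twist":0,"grip":0.38},{"tx":0,"ty":0,"tz":1,"twist":0,"grip":0.38},{"tx":0,"ty":0,"tz":0,"twist":0,"grip":0.38}]'
python3 -m crank '[{"tx":0,"ty":0,"tz":0,"twist":0,"grip":0},{"tx":0,"ty":0,"tz":0,"twist":0,"grip":0},{"tx":0,"ty":0,"tz":0,"twist":0,"grip":0},{"tx":0,"ty":0,"tz":0,"twist":0,"grip":0}]'
```

```text
time: 4.1
tool_pos: [0.5753, -0.3417, 0.0563]
ee_rot: [3.141, -0.001, 0.212]
wrist_force: [0.4, 0.0, 0.4]
width: 0.0359
time: 4.47
tool_pos: [0.5744, -0.3411, 0.0348]
ee_rot: [-3.14, 0.002, 0.212]
wrist_force: [0.1, -0.2, 0.4]
width: 0.0357
time: 4.97
tool_pos: [0.5753, -0.3416, 0.0371]
ee_rot: [3.141, -0.0, 0.213]
wrist_force: [-0.1, 0.5, 2.7]
width: 0.0118
```

```bash

python3 -m crank '[{"tx":0,"ty":0,"tz":0,"twist":1.4,"grip":0},{"tx":0,"ty":0,"tz":0,"twist":1.4,"grip":0},{"tx":0,"ty":0,"tz":0,"twist":1.4,"grip":0},{"tx":0,"ty":0,"tz":0,"twist":1.3,"grip":0},{"tx":0.13,"ty":-1.4,"tz":0,"twist":0,"grip":0},{"tx":0.13,"ty":-1.4,"tz":0,"twist":0,"grip":0},{"tx":0.13,"ty":-1.4,"tz":0,"twist":0,"grip":0},{"tx":0.13,"ty":-1.4,"tz":0,"twist":0,"grip":0},{"tx":0.13,"ty":-1.4,"tz":0,"twist":0,"grip":0},{"tx":0.13,"ty":-1.4,"tz":0,"twist":0,"grip":0},{"tx":0.13,"ty":-1.4,"tz":0,"twist":0,"grip":0},{"tx":0,"ty":0,"tz":0,"twist":0,"grip":0}]'
python3 - <<'E'
from h import *; from bench import cams; import cv2
togo([.5696,-.1357,.034],.1166)
t=cams.snapshot('top');s=cams.snapshot('side')
P=np.load('stand.npy')
a=cv2.resize(t['frame'][180:320,240:400],None,fx=2.5,fy=4*.625);b=cv2.resize(s['frame'][200:340,240:400],None,fx=2.5,fy=2.5)
cv2.imwrite('pics/g2.png',np.hstack([a,b])[:,:,::-1])
E
```

```text
time: 6.48
tool_pos: [0.5732, -0.2406, 0.037]
ee_rot: [-3.14, -0.001, 0.118]
wrist_force: [0.8, -0.5, 5.4]
width: 0.0119
t 6.47 pos [ 0.5732 -0.2406  0.037 ] rot [-3.1397e+00 -9.0000e-04  1.1770e-01] F [ 0.79 -0.49  5.4 ] w 0.0119
twist deg 0.06  tx ty tz cm (after twist): 0.86 -10.46 0.30
```

View pics/g2.png

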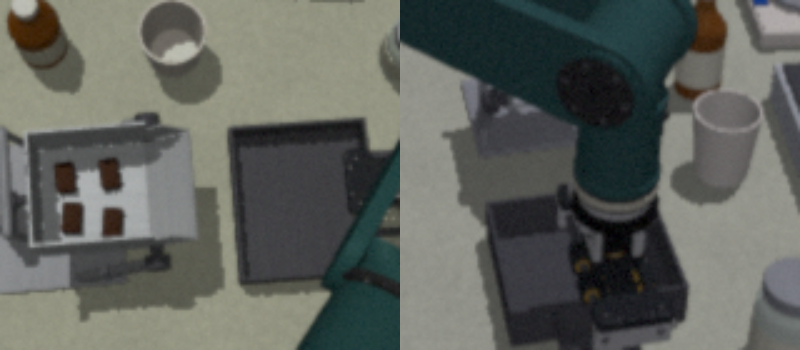

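The tin follows in line with the stand: its left edge is at zoom column about 232 and the lip at about 195.

```bash

python3 -m crank '[{"tx":0.1,"ty":-1.3,"tz":0,"twist":0,"grip":0},{"tx":0.11,"ty":-1.3,"tz":0,"twist":0,"grip":0},{"tx":0.11,"ty":-1.3,"tz":0,"twist":0,"grip":0},{"tx":0.11,"ty":-1.3,"tz":0,"twist":0,"grip":0},{"tx":0.11,"ty":-1.3,"tz":0,"twist":0,"grip":0},{"tx":0.11,"ty":-1.3,"tz":0,"twist":0,"grip":0},{"tx":0.11,"ty":-1.3,"tz":0,"twist":0,"grip":0},{"tx":0.1,"ty":-1.3,"tz":0,"twist":0,"grip":0},{"tx":0,"ty":0,"tz":0,"twist":0,"grip":0},{"tx":0,"ty":0,"tz":0,"twist":0,"grip":0}]'
python3 - <<'E'
from h import *; from bench import cams; import cv2
togo([.5696,-.1357,.034],.1166)
t=cams.snapshot('top');s=cams.snapshot('side')
a=cv2.resize(t['frame'][180:320,240:400],None,fx=2.5,fy=4*.625);b=cv2.resize(s['frame'][160:300,240:400],None,fx=2.5,fy=2.5)
cv2.imwrite('pics/g3.png',np.hstack([a,b])[:,:,::-1])
E
```

```text
time: 7.82
tool_pos: [0.5694, -0.1368, 0.037]
ee_rot: [-3.14, -0.001, 0.117]
wrist_force: [0.5, -0.1, 5.9]
width: 0.012
t 7.83 pos [ 0.5694 -0.1368  0.037 ] rot [-3.1396e+00 -7.0000e-04  1.1700e-01] F [ 0.46 -0.07  5.94] w 0.012
twist deg 0.02  tx ty tz cm (after twist): 0.03 -0.11 0.30
```

View pics/g3.png

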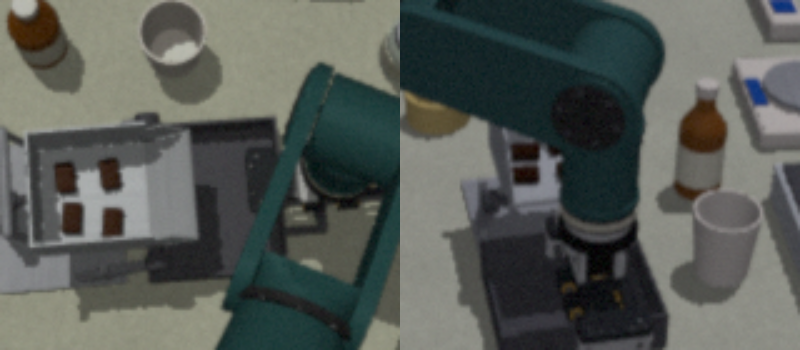

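```bash

python3 -m crank '[{"tx":0,"ty":0,"tz":0,"twist":0,"grip":0.38},{"tx":0,"ty":0,"tz":0,"twist":0,"grip":0.38},{"tx":0,"ty":0,"tz":-0.5,"twist":0,"grip":0.38},{"tx":0,"ty":0,"tz":-1.5,"twist":0,"grip":0.38},{"tx":0,"ty":0,"tz":-2,"twist":0,"grip":0.38},{"tx":0,"ty":0,"tz":-4.5,"twist":0,"grip":0.38},{"tx":0,"ty":0,"tz":-4.5,"twist":0,"grip":0.38},{"tx":0,"ty":0,"tz":-4.5,"twist":0,"grip":0.38},{"tx":0,"ty":0,"tz":-4.5,"twist":0,"grip":0.38},{"tx":0,"ty":0,"tz":-4.5,"twist":0,"grip":0.38},{"tx":0,"ty":0,"tz":-4,"twist":0,"grip":0.38},{"tx":0,"ty":0,"tz":-2,"twist":0,"grip":0.38}]'
python3 - <<'E'
from h import *; from bench import cams; import cv2
togo([.5315,.1890,.36],.1166)
t=cams.snapshot('top');s=cams.snapshot('side')
a=cv2.resize(t['frame'][180:320,240:400],None,fx=2.5,fy=4*.625);b=cv2.resize(s['frame'][160:300,240:400],None,fx=2.5,fy=2.5)
cv2.imwrite('pics/g4.png',np.hstack([a,b])[:,:,::-1])
E
```

```text
time: 9.43
tool_pos: [0.5694, -0.1389, 0.3662]
ee_rot: [3.139, -0.006, 0.116]
wrist_force: [0.3, 0.4, -0.5]
width: 0.0359
t 9.43 pos [ 0.5694 -0.1389  0.3662] rot [ 3.139  -0.0058  0.116 ] F [ 0.26  0.35 -0.47] w 0.0359
twist deg -0.03  tx ty tz cm (after twist): 0.05 -33.01 0.62
```

View pics/g4.png

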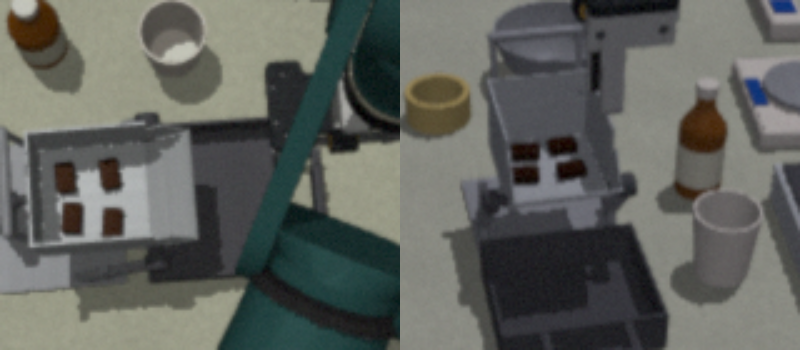

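The tin is in place under the lip, and the gripper has released and is up. Next I'll move over the handle.

```bash

python3 -m crank '[{"tx":0,"ty":-2,"tz":0,"twist":0,"grip":0.38},{"tx":0,"ty":-3,"tz":0,"twist":0,"grip":0.38},{"tx":0,"ty":-3,"tz":0,"twist":0,"grip":0.38},{"tx":0,"ty":-3,"tz":0,"twist":0,"grip":0.38},{"tx":0,"ty":-3,"tz":0,"twist":0,"grip":0.38},{"tx":0,"ty":-3,"tz":0,"twist":0,"grip":0.38},{"tx":0,"ty":-3,"tz":0,"twist":0,"grip":0.38},{"tx":0,"ty":-3,"tz":0,"twist":0,"grip":0.38},{"tx":0,"ty":-3,"tz":0,"twist":0,"grip":0.38},{"tx":0,"ty":-3,"tz":0,"twist":0,"grip":0.38},{"tx":0,"ty":-3,"tz":0,"twist":0,"grip":0.38},{"tx":0,"ty":-1,"tz":0,"twist":0,"grip":0.38}]'
python3 - <<'E'
from h import *; from bench import cams; import cv2
togo([.5315,.1890,.232],.1166)
t=cams.snapshot('top');s=cams.snapshot('side')
a=cv2.resize(t['frame'][180:320,190:350],None,fx=2.5,fy=4*.625);b=cv2.resize(s['frame'][110:250,220:380],None,fx=2.5,fy=2.5)
cv2.imwrite('pics/g5.png',np.hstack([a,b])[:,:,::-1])
E
```

```text
time: 11.02
tool_pos: [0.5296, 0.191, 0.3599]
ee_rot: [3.141, 0.003, 0.119]
wrist_force: [0.4, -0.4, 0.7]
width: 0.0355
t 11.03 pos [0.5296 0.191  0.3599] rot [3.1415 0.0032 0.1192] F [ 0.42 -0.41  0.71] w 0.0355
twist deg 0.15  tx ty tz cm (after twist): 0.16 0.22 12.79
```

View pics/g5.png

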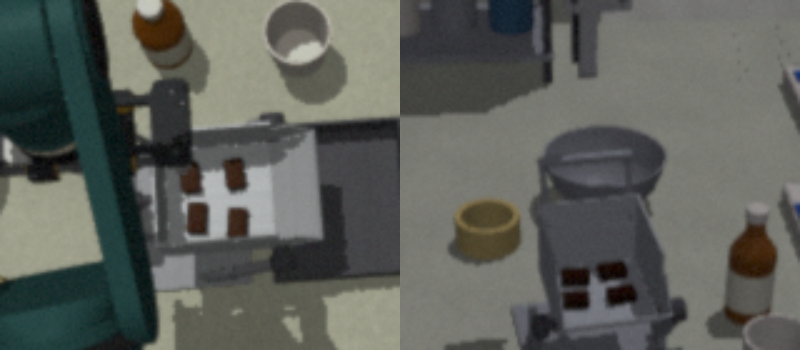

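```bash

python3 -m crank '[{"tx":0.15,"ty":0.2,"tz":2.5,"twist":0,"grip":0.38},{"tx":0,"ty":0,"tz":2.5,"twist":0,"grip":0.38},{"tx":0,"ty":0,"tz":2.5,"twist":0,"grip":0.38},{"tx":0,"ty":0,"tz":1.3,"twist":0,"grip":0.38},{"tx":0,"ty":0,"tz":0,"twist":0,"grip":0.38}]'
python3 - <<'E'
from h import *; from bench import cams; import cv2
togo([.5315,.1890,.232],.1166)
s=cams.snapshot('side')
cv2.imwrite('pics/g6.png',cv2.resize(s['frame'][120:240,240:360],None,fx=5,fy=5)[:,:,::-1])
E
```

```text
time: 11.75
tool_pos: [0.5324, 0.1863, 0.2723]
ee_rot: [3.141, 0.002, 0.115]
wrist_force: [0.3, 0.4, -0.1]
width: 0.0361
t 11.75 pos [0.5324 0.1863 0.2723] rot [3.141e+00 2.400e-03 1.151e-01] F [ 0.33  0.35 -0.13] w 0.0361
twist deg -0.08  tx ty tz cm (after twist): -0.06 -0.27 4.03
```

View pics/g6.png

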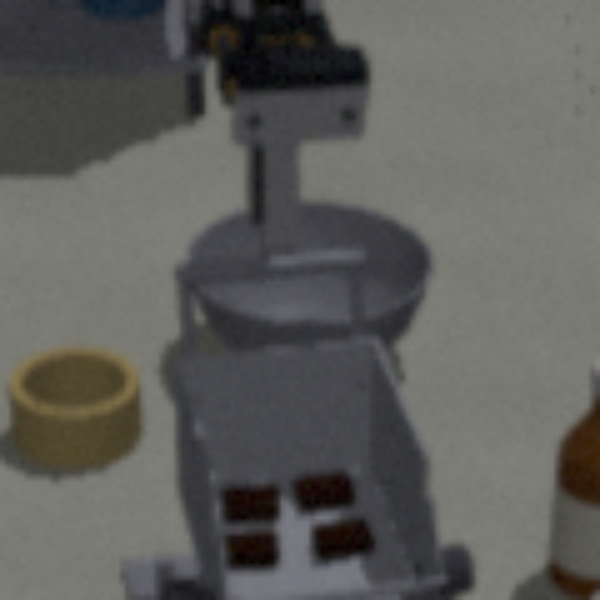

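The front finger (zoom column about 278) is centred over the handle bar, which spans zoom columns about 182–365.

```bash

python3 -m crank '[{"tx":0,"ty":-0.1,"tz":1,"twist":0,"grip":0.38},{"tx":0,"ty":0,"tz":1,"twist":0,"grip":0.38},{"tx":0,"ty":0,"tz":1,"twist":0,"grip":0.38},{"tx":0,"ty":0,"tz":1,"twist":0,"grip":0.38},{"tx":0,"ty":0,"tz":0,"twist":0,"grip":0.38},{"tx":0,"ty":0,"tz":0,"twist":0,"grip":0.38}]'
python3 -m crank '[{"tx":0,"ty":0,"tz":0,"twist":0,"grip":0.12},{"tx":0,"ty":0,"tz":0,"twist":0,"grip":0.12},{"tx":0,"ty":0,"tz":0,"twist":0,"grip":0},{"tx":0,"ty":0,"tz":0,"twist":0,"grip":0},{"tx":0,"ty":0,"tz":0,"twist":0,"grip":0}]'
python3 - <<'E'
from h import *; from bench import cams; import cv2
togo([.5315,.1890,.232],.1166)
s=cams.snapshot('side')
cv2.imwrite('pics/g7.png',cv2.resize(s['frame'][120:240,240:360],None,fx=5,fy=5)[:,:,::-1])
E
```

```text
time: 12.55
tool_pos: [0.5328, 0.1881, 0.2336]
ee_rot: [3.142, -0.0, 0.116]
wrist_force: [-0.7, -0.5, -0.6]
width: 0.0358
time: 13.18
tool_pos: [0.5327, 0.1903, 0.2342]
ee_rot: [-3.137, -0.002, 0.118]
wrist_force: [-0.9, 6.0, 2.2]
width: 0.0108
t 13.18 pos [0.5327 0.1903 0.2342] rot [-3.1372e+00 -1.6000e-03  1.1820e-01] F [-0.87  6.01  2.17] w 0.0108
twist deg 0.09  tx ty tz cm (after twist): -0.13 0.12 0.22
```

View pics/g7.png

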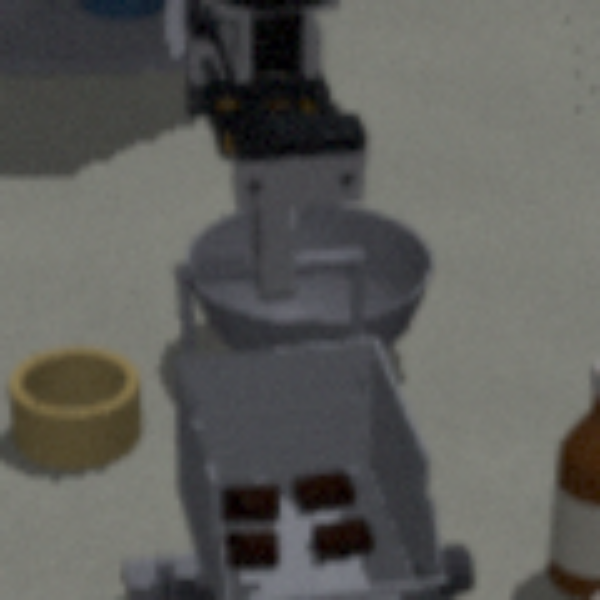

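```bash
python3 - <<'E'
import numpy as np
th=np.array([0,.05,.1,.17,.25,.35,.45,.55,.65,.75,.85,.95,1.05,1.15,1.25,1.35,1.45,1.55,1.65,1.73])
a=np.pi-np.arctan2(125,140)-th; p=18.77*np.c_[np.cos(a),np.sin(a)]
for t,d in zip(th[1:],np.diff(p,axis=0)): print(t,'ty %.2f tz %.2f'%(d[0],-d[1]))
E
```

```text
0.05 ty 0.64 tz -0.68
0.1 ty 0.68 tz -0.65
0.17 ty 1.00 tz -0.85
0.25 ty 1.21 tz -0.89
0.35 ty 1.61 tz -0.97
0.45 ty 1.70 tz -0.80
0.55 ty 1.77 tz -0.63
0.65 ty 1.82 tz -0.45
0.75 ty 1.86 tz -0.27
0.85 ty 1.87 tz -0.08
0.95 ty 1.87 tz 0.11
1.05 ty 1.85 tz 0.30
1.15 ty 1.81 tz 0.48
1.25 ty 1.76 tz 0.66
1.35 ty 1.68 tz 0.83
1.45 ty 1.59 tz 0.99
1.55 ty 1.48 tz 1.15
1.65 ty 1.36 tz 1.29
1.73 ty 0.99 tz 1.13
```

```bash

python3 -m crank '[{"tx":0,"ty":0.64,"tz":-0.68,"twist":0,"grip":0},{"tx":0,"ty":0.68,"tz":-0.65,"twist":0,"grip":0},{"tx":0,"ty":1.0,"tz":-0.85,"twist":0,"grip":0},{"tx":0,"ty":1.21,"tz":-0.89,"twist":0,"grip":0},{"tx":0,"ty":1.61,"tz":-0.97,"twist":0,"grip":0},{"tx":0,"ty":0,"tz":0,"twist":0,"grip":0}]'
python3 - <<'E'
from h import *; from bench import cams; import cv2
P=np.load('stand.npy'); a=np.pi-np.arctan2(125,140)-.35
X=loc(P,[[.1877*np.cos(a),0,.115+.1877*np.sin(a)-.008]])[0]; togo(X,.1166)
s=cams.snapshot('side')
cv2.imwrite('pics/g8.png',cv2.resize(s['frame'][120:240,240:360],None,fx=5,fy=5)[:,:,::-1])
E
```

```text
time: 13.98
tool_pos: [0.5395, 0.1387, 0.2767]
ee_rot: [-3.137, -0.006, 0.117]
wrist_force: [-0.4, 7.1, 5.8]
width: 0.0111
t 13.97 pos [0.5395 0.1387 0.2767] rot [-3.1373 -0.0056  0.1171] F [-0.44  7.11  5.84] w 0.0111
twist deg 0.03  tx ty tz cm (after twist): -0.20 0.04 0.42
```

View pics/g8.png

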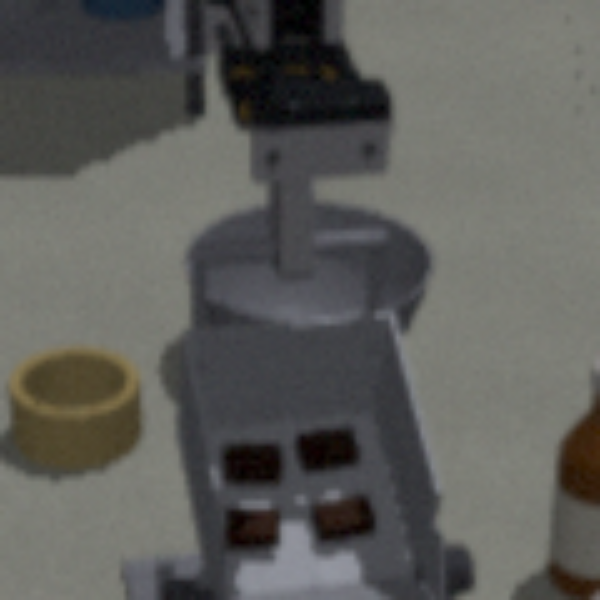

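The skip is following, and the bar is still in the fingers with the blocks on the floor. I'll carry on.

```bash

python3 -m crank '[{"tx":-0.05,"ty":1.7,"tz":-0.7,"twist":0,"grip":0},{"tx":-0.05,"ty":1.77,"tz":-0.53,"twist":0,"grip":0},{"tx":-0.05,"ty":1.82,"tz":-0.35,"twist":0,"grip":0},{"tx":0,"ty":1.86,"tz":-0.27,"twist":0,"grip":0},{"tx":0,"ty":1.87,"tz":-0.08,"twist":0,"grip":0},{"tx":0,"ty":1.87,"tz":0.11,"twist":0,"grip":0},{"tx":0,"ty":1.85,"tz":0.3,"twist":0,"grip":0},{"tx":0,"ty":0,"tz":0,"twist":0,"grip":0}]'
python3 - <<'E'
from h import *; from bench import cams; import cv2
P=np.load('stand.npy'); a=np.pi-np.arctan2(125,140)-1.05
X=loc(P,[[.1877*np.cos(a),0,.115+.1877*np.sin(a)-.008]])[0]; togo(X,.1166)
s=cams.snapshot('side')
cv2.imwrite('pics/g9.png',cv2.resize(s['frame'][120:300,240:400],None,fx=3.3,fy=3.3)[:,:,::-1])
E
```

```text
time: 15.02
tool_pos: [0.5545, 0.009, 0.2903]
ee_rot: [3.139, -0.007, 0.114]
wrist_force: [5.0, 1.0, 4.6]
width: 0.0111
t 15.03 pos [0.5545 0.009  0.2903] rot [ 3.1393 -0.0074  0.1144] F [5.01 1.05 4.62] w 0.0111
twist deg -0.13  tx ty tz cm (after twist): -0.19 -0.27 -0.03
```

View pics/g9.png

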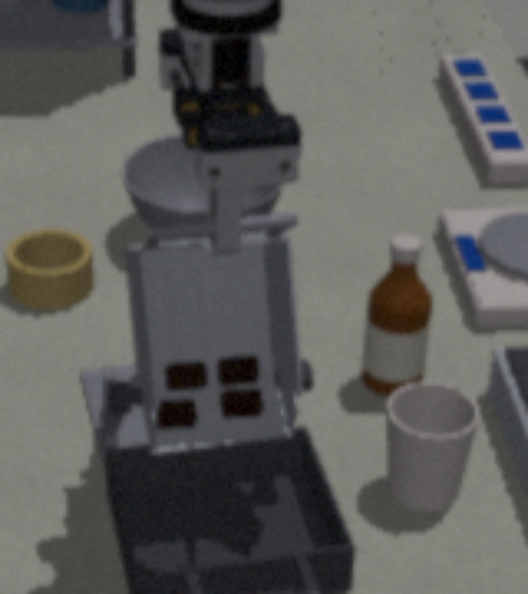

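The blocks are starting to slide (zoom (180,375)–(240,405)), and the tin is below the lip.

```bash

python3 -m crank '[{"tx":0.1,"ty":1.81,"tz":0.48,"twist":0,"grip":0},{"tx":0,"ty":1.7,"tz":0.66,"twist":0,"grip":0},{"tx":0,"ty":1.6,"tz":0.83,"twist":0,"grip":0},{"tx":0,"ty":1.5,"tz":0.99,"twist":0,"grip":0},{"tx":0,"ty":1.4,"tz":1.15,"twist":0,"grip":0},{"tx":0,"ty":1.36,"tz":1.29,"twist":0,"grip":0},{"tx":0,"ty":0.9,"tz":0.9,"twist":0,"grip":0},{"tx":0,"ty":0,"tz":0,"twist":0,"grip":0},{"tx":0,"ty":0,"tz":0,"twist":0,"grip":0}]'
python3 - <<'E'
from h import *; from bench import cams; import cv2
P=np.load('stand.npy'); a=np.pi-np.arctan2(125,140)-1.72
X=loc(P,[[.1877*np.cos(a),0,.115+.1877*np.sin(a)-.008]])[0]; togo(X,.1166)
s=cams.snapshot('side');t=cams.snapshot('top')
cv2.imwrite('pics/g10.png',np.hstack([cv2.resize(s['frame'][140:320,240:400],None,fx=2.5,fy=2.5),cv2.resize(t['frame'][160:340,240:400],None,fx=2.5,fy=2.5)])[:,:,::-1])
E
```

```text
time: 16.2
tool_pos: [0.5658, -0.0928, 0.2246]
ee_rot: [3.141, -0.001, 0.115]
wrist_force: [7.0, 0.4, -0.0]
width: 0.0109
t 16.2 pos [ 0.5658 -0.0928  0.2246] rot [ 3.141e+00 -1.200e-03  1.149e-01] F [ 6.99  0.44 -0.  ] w 0.0109
twist deg -0.10  tx ty tz cm (after twist): -0.13 0.05 -0.23
```

View pics/g10.png

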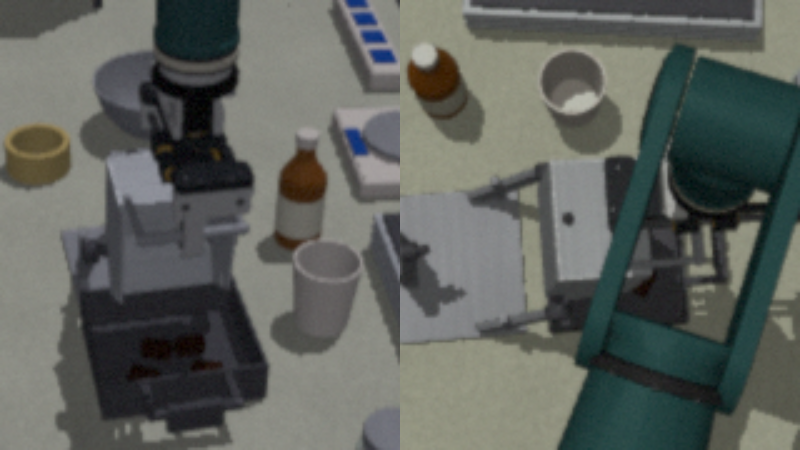

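```bash

python3 -m crank '[{"tx":0.2,"ty":0,"tz":0,"twist":0,"grip":0},{"tx":0,"ty":0,"tz":0,"twist":0,"grip":0},{"tx":0,"ty":0,"tz":0,"twist":0,"grip":0},{"tx":0,"ty":0,"tz":0,"twist":0,"grip":0}]'
python3 - <<'E'
from h import *; from bench import cams; import cv2
s=cams.snapshot('side')
print([(r['conf'],r['centre'],r['region'].sum()) for r in cams.outline_of(s,'block0')])
cv2.imwrite('pics/g11.png',cv2.resize(s['frame'][230:320,260:360],None,fx=6,fy=6)[:,:,::-1])
th=np.array([1.72,1.65,1.55,1.45,1.35,1.25,1.15,1.05,.95,.85,.75,.65,.55,.45,.35,.28,.22,.17,.12,.07,.0])
a=np.pi-np.arctan2(125,140)-th; p=18.77*np.c_[np.cos(a),np.sin(a)]
for t,d in zip(th[1:],np.diff(p,axis=0)): print(t,'ty %.2f tz %.2f'%(d[0],-d[1]))
E
```

```text
time: 16.8
tool_pos: [0.5658, -0.0919, 0.2257]
ee_rot: [3.141, 0.003, 0.115]
wrist_force: [-1.8, -1.4, 0.4]
width: 0.0111
[(0.65, [302.6, 280.3], np.int64(102)), (0.65, [297.7, 286.6], np.int64(60)), (0.63, [316.3, 278.1], np.int64(98)), (0.61, [319.3, 284.8], np.int64(37))]
1.65 ty -0.87 tz -0.98
1.55 ty -1.36 tz -1.29
1.45 ty -1.48 tz -1.15
1.35 ty -1.59 tz -0.99
1.25 ty -1.68 tz -0.83
1.15 ty -1.76 tz -0.66
1.05 ty -1.81 tz -0.48
0.95 ty -1.85 tz -0.30
0.85 ty -1.87 tz -0.11
0.75 ty -1.87 tz 0.08
0.65 ty -1.86 tz 0.27
0.55 ty -1.82 tz 0.45
0.45 ty -1.77 tz 0.63
0.35 ty -1.70 tz 0.80
0.28 ty -1.14 tz 0.66
0.22 ty -0.93 tz 0.63
0.17 ty -0.75 tz 0.57
0.12 ty -0.72 tz 0.60
0.07 ty -0.69 tz 0.64
0.0 ty -0.91 tz 0.95
```

View pics/g11.png

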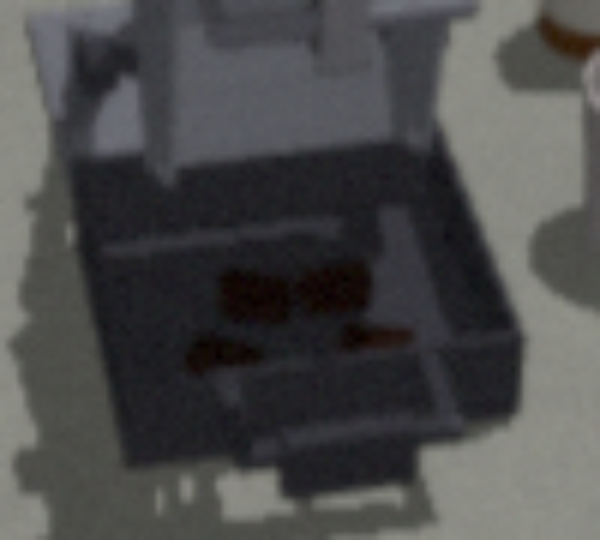

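All four blocks are on the tin floor (zoom (255,292), (335,290), (225,352), (375,335)). I'll ease the skip back now.

```bash

python3 -m crank '[{"tx":0,"ty":-0.87,"tz":-0.98,"twist":0,"grip":0},{"tx":0,"ty":-1.36,"tz":-1.29,"twist":0,"grip":0},{"tx":0,"ty":-1.48,"tz":-1.15,"twist":0,"grip":0},{"tx":0,"ty":-1.59,"tz":-0.99,"twist":0,"grip":0},{"tx":0,"ty":-1.68,"tz":-0.83,"twist":0,"grip":0},{"tx":0,"ty":-1.76,"tz":-0.66,"twist":0,"grip":0},{"tx":0,"ty":-1.81,"tz":-0.48,"twist":0,"grip":0},{"tx":0,"ty":0,"tz":0,"twist":0,"grip":0}]'
python3 - <<'E'
from h import *
P=np.load('stand.npy'); a=np.pi-np.arctan2(125,140)-1.05
X=loc(P,[[.1877*np.cos(a),0,.115+.1877*np.sin(a)-.008]])[0]; togo(X,.1166)
E
```

```text
time: 17.9
tool_pos: [0.5537, 0.0151, 0.2916]
ee_rot: [-3.141, -0.0, 0.119]
wrist_force: [-6.0, -1.0, 5.2]
width: 0.0113
t 17.9 pos [0.5537 0.0151 0.2916] rot [-3.141e+00 -4.000e-04  1.188e-01] F [-6.   -0.99  5.15] w 0.0113
twist deg 0.13  tx ty tz cm (after twist): -0.18 0.34 0.09
```

```bash

python3 -m crank '[{"tx":-0.1,"ty":-1.7,"tz":-0.2,"twist":0,"grip":0},{"tx":0,"ty":-1.8,"tz":-0.08,"twist":0,"grip":0},{"tx":0,"ty":-1.85,"tz":0.1,"twist":0,"grip":0},{"tx":0,"ty":-1.86,"tz":0.27,"twist":0,"grip":0},{"tx":0,"ty":-1.82,"tz":0.45,"twist":0,"grip":0},{"tx":0,"ty":-1.77,"tz":0.63,"twist":0,"grip":0},{"tx":0,"ty":-1.7,"tz":0.8,"twist":0,"grip":0},{"tx":0,"ty":0,"tz":0,"twist":0,"grip":0}]'
python3 - <<'E'
from h import *
P=np.load('stand.npy'); a=np.pi-np.arctan2(125,140)-.35
X=loc(P,[[.1877*np.cos(a),0,.115+.1877*np.sin(a)-.008]])[0]; togo(X,.1166)
E
```

```text
time: 18.9
tool_pos: [0.5375, 0.1405, 0.2688]
ee_rot: [-3.138, 0.004, 0.12]
wrist_force: [-4.9, 2.4, 1.4]
width: 0.0112
t 18.9 pos [0.5375 0.1405 0.2688] rot [-3.1375  0.0037  0.1201] F [-4.9   2.37  1.4 ] w 0.0112
twist deg 0.20  tx ty tz cm (after twist): -0.03 0.24 -0.36
```

```bash

python3 -m crank '[{"tx":-0.1,"ty":-1.1,"tz":0.5,"twist":0,"grip":0},{"tx":0,"ty":-0.9,"tz":0.55,"twist":0,"grip":0},{"tx":0,"ty":-0.75,"tz":0.57,"twist":0,"grip":0},{"tx":0,"ty":-0.72,"tz":0.6,"twist":0,"grip":0},{"tx":0,"ty":-0.69,"tz":0.64,"twist":0,"grip":0},{"tx":0,"ty":-0.8,"tz":0.8,"twist":0,"grip":0},{"tx":0,"ty":-0.3,"tz":0.2,"twist":0,"grip":0},{"tx":0,"ty":0,"tz":0,"twist":0,"grip":0},{"tx":0,"ty":0,"tz":0,"twist":0,"grip":0}]'
python3 - <<'E'
from h import *; from bench import cams; import cv2
P=np.load('stand.npy'); a=np.pi-np.arctan2(125,140)
X=loc(P,[[.1877*np.cos(a),0,.115+.1877*np.sin(a)-.008]])[0]; togo(X,.1166)
s=cams.snapshot('side')
cv2.imwrite('pics/g12.png',cv2.resize(s['frame'][120:240,240:360],None,fx=5,fy=5)[:,:,::-1])
E
```

```text
time: 20.02
tool_pos: [0.5322, 0.1892, 0.2313]
ee_rot: [3.141, 0.0, 0.116]
wrist_force: [-1.0, -0.3, -3.3]
width: 0.0111
t 20.02 pos [0.5322 0.1892 0.2313] rot [3.141e+00 2.000e-04 1.156e-01] F [-1.03 -0.27 -3.29] w 0.0111
twist deg -0.06  tx ty tz cm (after twist): -0.07 0.01 -0.07
```

View pics/g12.png

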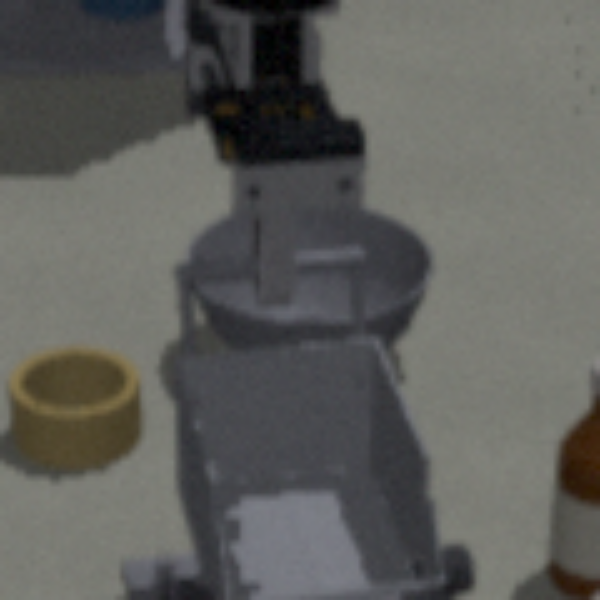

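The skip is empty and the handle is at its starting pixels. I'll press a little more to confirm the stop.

```bash

python3 -m crank '[{"tx":0,"ty":-0.3,"tz":0.3,"twist":0,"grip":0},{"tx":0,"ty":-0.3,"tz":0.2,"twist":0,"grip":0},{"tx":0,"ty":0,"tz":0,"twist":0,"grip":0},{"tx":0,"ty":0,"tz":0,"twist":0,"grip":0}]'
python3 - <<'E'
from h import *; from bench import cams; import cv2
togo([.5315,.189,.232],.1166)
s=cams.snapshot('side')
a=cv2.imread('pics/g7.png'); b=cv2.resize(s['frame'][120:240,240:360],None,fx=5,fy=5)[:,:,::-1]
cv2.imwrite('pics/g13.png',np.hstack([a[200:,100:480],b[200:,100:480]]))
E
```

```text
time: 20.58
tool_pos: [0.5322, 0.1907, 0.2297]
ee_rot: [3.132, -0.003, 0.112]
wrist_force: [-4.6, -13.9, 7.1]
width: 0.011
t 20.57 pos [0.5322 0.1907 0.2297] rot [ 3.1325e+00 -2.9000e-03  1.1160e-01] F [ -4.65 -13.86   7.12] w 0.011
twist deg -0.29  tx ty tz cm (after twist): -0.09 0.16 -0.23
```

View pics/g13.png

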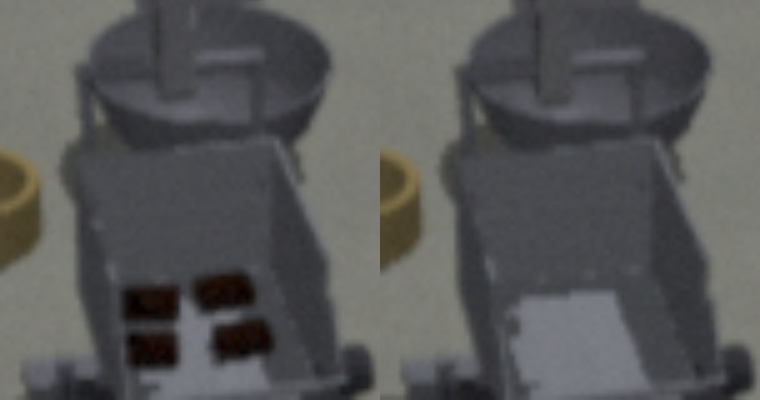

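The skip is firmly on its stop: 14 N, and the pixels match the starting picture. I'll relax the push, open and rise.

```bash

python3 -m crank '[{"tx":0,"ty":0.25,"tz":-0.2,"twist":0,"grip":0},{"tx":0,"ty":0,"tz":0,"twist":0,"grip":0.38},{"tx":0,"ty":0,"tz":0,"twist":0,"grip":0.38},{"tx":0,"ty":0,"tz":0,"twist":0,"grip":0.38},{"tx":0,"ty":0,"tz":-1,"twist":0,"grip":0.38},{"tx":0,"ty":0,"tz":-2,"twist":0,"grip":0.38},{"tx":0,"ty":0,"tz":-3,"twist":0,"grip":0.38},{"tx":0,"ty":0,"tz":-3,"twist":0,"grip":0.38},{"tx":0,"ty":0,"tz":-3,"twist":0,"grip":0.38},{"tx":0,"ty":0,"tz":0,"twist":0,"grip":0.38},{"tx":0,"ty":0,"tz":0,"twist":0,"grip":0.38}]'
python3 - <<'E'
from h import *; from bench import cams,get_obs; import cv2
s=cams.snapshot('side');t=cams.snapshot('top')
cv2.imwrite('pics/g14.png',cv2.resize(s['frame'],None,fx=1.25,fy=1.25)[:,:,::-1])
cv2.imwrite('pics/g14t.png',cv2.resize(t['frame'][160:340,100:520],None,fx=1.9,fy=1.9)[:,:,::-1])
a=cv2.imread('pics/side0.png').astype(int);d=abs(a-s['frame'][:,:,::-1]).max(2)
P=np.load('stand.npy')
for k,p in(('side',s),('top',t)): print(k,'handle ends',proj(p,loc(P,[[-.14,.052,.24],[-.14,-.052,.24]])).round(1).tolist())
for q,z in[('bowl',.04),('jar',.11),('syrup',.16),('cup',.09),('tape',.045),('nozzle',.02),('spatula',0),('block0',0)]:
    print(q,[(round(r['conf'],2),[round(float(x)) for x in r['centre']]) for r in cams.outline_of(s,q)][:4])
print(get_obs()['wrist_force'].round(2),get_obs()['width'])
E
```

```text
time: 22.0
tool_pos: [0.5315, 0.1932, 0.3476]
ee_rot: [3.141, 0.001, 0.116]
wrist_force: [0.3, -0.3, -0.4]
width: 0.0359
side handle ends [[311.3, 171.1], [275.4, 174.2]]
top handle ends [[241.3, 231.7], [242.6, 273.5]]
bowl [(0.8, [301, 174]), (0.5, [300, 212])]
jar [(0.79, [397, 330])]
syrup [(0.66, [359, 218]), (0.65, [297, 221])]
cup [(0.97, [369, 254])]
tape [(0.57, [256, 202])]
nozzle [(0.77, [376, 390])]
spatula [(0.88, [365, 447])]
block0 [(0.4, [294, 287]), (0.4, [315, 277])]
[ 0.06  0.1  -0.01] 0.03594698977894755
```

View pics/g14.png

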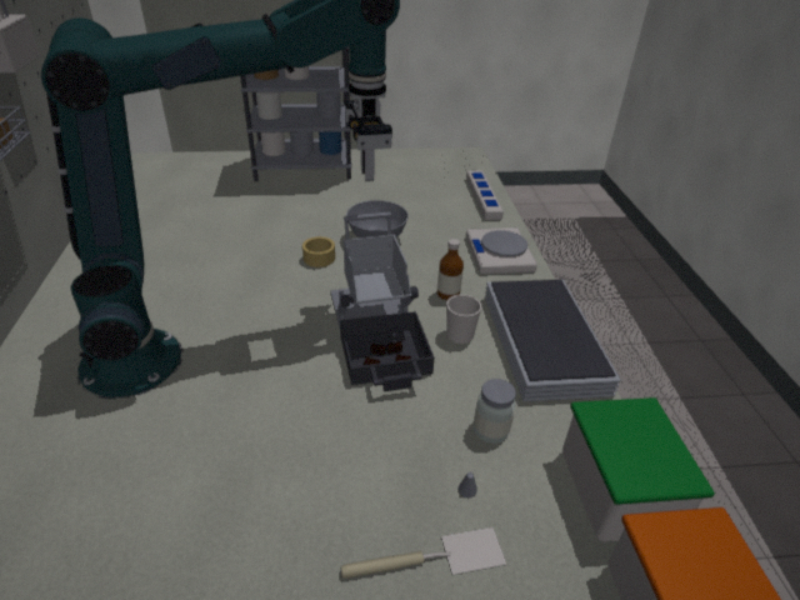

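View pics/g14t.png

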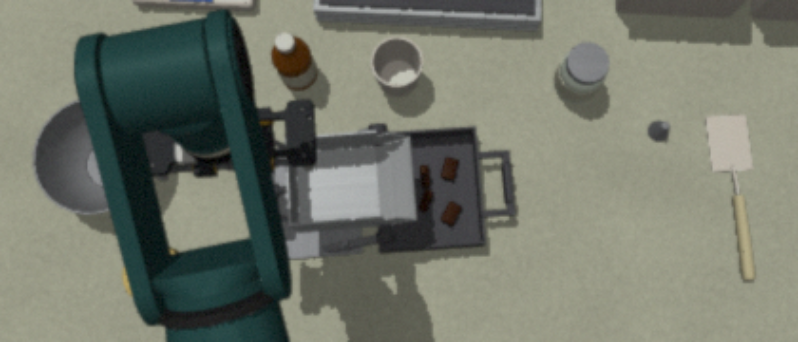

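The blocks are in the tin, the tin is under the lip, the bystanders haven't moved and the gripper is clear. I'll compare the skip region with the starting picture and then hand in.

```bash
python3 - <<'E'
from h import *; from bench import cams,ticket; import cv2
s=cams.snapshot('side')
g=lambda im:cv2.cvtColor(np.ascontiguousarray(im),cv2.COLOR_BGR2GRAY).astype(np.float32)
a=g(cv2.imread('pics/side0.png'))[165:205,270:330];b=g(s['frame'][:,:,::-1])[165:205,270:330]
print('shift,resp',cv2.phaseCorrelate(a,b),'meandiff',abs(a-b).mean())
ticket.close_job()
E
```

```text
shift,resp ((0.11264376620010808, -0.02557695145268113), 0.8938895815610886) meandiff 7.855417
the job is handed in; nothing more can be done
```

The job is done and handed in at about 22 s of the 72 s allowed; no verdict is reported.

- **Moves:** I gripped the tab and slid the tin, squared up, to its working place under the lip. Then I gripped the handle and drove the skip along its arc to about 1.72 rad, where all four blocks fell into the tin. I eased it back at about 0.8 rad/s, still gripped, and pressed it on to its home stop with about 14 N before releasing.
- **Skip:** the side picture of the skip shifted by only about 0.1 px from the start, so it is home.
- **Blocks:** all four were picked out on the tin floor while the skip was tipped. After its return the network found only two of them in the side view. The top picture shows two separate blocks and a dark cluster at the lip edge, which I took to be the other two.
- **Tin:** it stands square under the lip. I judged that by eye and from the tool position, with no final fit of its pose.
- **Bystanders:** all seven were found within about 4 px of where they started in the side view.
- **Gripper:** it ended clear of everything, with the wrist force at about zero.

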